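# Set and hold the sprung leg of a reading stand

### The arm

A 6-joint arm with a two-finger parallel gripper is mounted at the origin on a cart in front of the work surface, level with it; the furniture and walls round the work are solid. World frame = base frame: x ahead of the robot, y to its left, z up, the work surface at z = 0. Lengths are in m, angles in rad, forces in N, time in s.
With the tool pointing down it reaches from about 0.4 to 0.825 m from the base axis. Payload 7 kg.
Tool frame: the origin (TCP) lies midway between the tips of the shut fingers; the grasp point (between the pads) lies 19 mm behind it (grip_point_offset is the distance from the TCP to the grasp point, in m); z points along the fingers, y is the line along which they close (so a half turn about z gives the same grasp; the last joint's range is limited). The gripper opens to 88 mm and grips with 3 to 60 N. Pads are 19 mm wide; open, the fingers measure 130 mm over their backs; the gripper's body (78 mm by 193 mm) begins 47 mm behind the grasp point.
Start: joints at [1.414, 0.359, 0.012, 0, -1.224, -0.288], TCP at [0.29, 0.609, 0.227] pointing down, gripper open.
Joint ranges: [-3.07, 3.07], [-1.43, 2.12], [-1.02, 1.25], [-3.03, 1.67], [-3.05, -0], [-3.03, 3.03]. Speed limits (rad/s): [2.39, 2.39, 3.01, 3.14, 3.14, 3.14].

### API

Orientations are given as [roll, pitch, yaw] about the fixed x, y, z axes, in that order (R = Rz(yaw) Ry(pitch) Rx(roll)).
In Python, from station import get_state, grab_frame, camera_params, job_done, grip_point_offset gives the robot as it stands.
- The arm moves only by the shell command python3 -m creep 'ROWS' [FORCE]. ROWS is JSON, a list that holds one entry, the list of rows, each a list of 7 numbers: the finger opening in cm, from 0 to 8.76, then the shift along the tool's x, y, z in cm, then the turn, a rotation vector about the tool's x, y, z in rad. In form: [[[fingers, tx, ty, tz, wx, wy, wz], ...]]. A call has 1 to 20 rows; each row is the pose to reach, as a shift and turn from the pose commanded when the call began, along the tool's axes at that moment; what a row does not reach only later rows make up. A row lasts 1/8 s, in which the tool goes at most 62.5 mm and 10.7 degrees, less where a joint would pass 70% of its speed; a pose out of reach is approached as far as the arm can. A call with a gripper value outside its range is refused whole. The fingers move at their own pace and stop on an object; FORCE is the grip in N (left out, the last holds). Time passes only in rows, so rows that repeat a pose let the fingers close. It gives the time, the measured TCP pose, the force, the opening and the grip force at its end, in the units of the state.
- get_state(): the state, without advancing time (a new reading comes with each control period).
- grab_frame(name): name is "side" or "top"; returns the picture (480x640x3 uint8, blue, green, red); there is no depth.
- camera_params(name): a dict with "vertical_fov" (degrees; the focal length in pixels is half the picture's height over the tangent of half this angle, whatever the lens; pixels are square), "cx", "cy" (the principal point, pixels), "k1" (the pictures are not rectified: a ray, as slopes to the right and down, at radius r is drawn at 1 + k1 r^2 times it, then the intrinsics apply), "view" (4x4, takes a point from world to camera coordinates). Camera axes: x right, y down, z forward; pixel columns grow to the right and rows downward; lengths in m; the calibration is good to about 2 mm. A picture is of the moment at which its call begins. camera_params takes no time and is no camera call.
- job_done(): hands the job in; it is judged then, once.
The state is a dict: "t": time; "q": joint angles; "qd": joint speeds; "joint_efforts": joint torques, N m; "eef_pos": TCP position; "ee_rot": TCP orientation; "force": force on the tool from outside, world axes, zero at the start; "moment": the same for the moment, N m; "width": finger opening in m; "gripper_force": force on a finger pad.
Only numpy, scipy, OpenCV 4.12 (cv2) and the standard library are available. Lean on these libraries where they do the work, as an engineer would, in place of code of your own. Each camera call takes 0.05 s, during which the arm holds its last target. There are 200 camera calls.

### The job

Seat the loose leg unit fully down on the two pegs of the reading-stand base, its leg pointing along the scale. Then pull the sprung leg out until the pointer on its crossbar lines up with the index clip and, holding it there, slide the cam lever fully closed (not before the leg is at the mark). Finish still pinching the leg and the lever at the mark: do not let go, because the clamp screw is not done up yet; leave the other things on the desk alone.

Things in the scene. Friction and masses are not known exactly. Their poses are not given: they have to be found in the camera images.
- base: Grey base plate fixed to the desk, 120 mm (x -66 to 54) by 280 mm (y -145 to 135), 10 mm thick; origin on its underside. Two upright steel pegs with tapered noses, 24 mm high above its top (lowest 14 mm straight): 12 mm thick at x -28, y -123; 8 mm thick at x 28, y -47. A scale of fine lines runs along its -x edge (robot side). Wire grid on the wall behind: keep the arm clear.
- seat (a point): Point on the top face of the base, midway between the pegs (base x 0, y -85, z 10 mm), axes as the base. The leg unit is seated when its origin is here with its axes parallel to the base's.
- index_clip: Small dark steel clip fixed on the scale edge of the base, 14 mm along y, with a pointed nose toward +x: the length mark. Where it sits along the base's y varies. Axes as the base; origin on the base's top face at base x 0, level in y with the nose; the clip's top is 10 mm above that face.
- index (a point): The tip of the index clip's nose (clip x -53, z 8 mm), axes as the base.
- leg_unit: Loose leg unit, 0.6 to 0.9 kg. Origin: centre of the underside of its black foot plate, 80 (x) by 110 (y) by 12 mm, with through holes 13.5 mm at x -28, y -38 and 9.5 mm at x 28, y 38 (fits the pegs one way only). On it an aluminium sleeve 36 mm wide (x), 104 long (y), z 12 to 46: grip it across x near y 12 (centre of mass about y 15). The leg comes out of its +y end.
- leg (a joint): How far the leg is pulled out along the leg unit's +y, m: 0 fully in, 0.095 fully out. A spring pulls it back in with 2 to 3 N (lever open or closed), so it slides back if let go.
- leg_head: Black end of the leg, axes as the leg unit; its origin is the leg unit's when the leg is in, and moves with the leg. In mm: crossbar x -50 to 50, y 100 to 110, z 16 to 50; fixed jaw x -20 to -10, y 72 to 98, z 16 to 50. The sleeve's end is at y 57 (leg in). Fingers lowered either side of jaw and lever can hook behind the crossbar and pull.
- pointer (a point): Pointed nib on the -x end of the crossbar, leg_head x -50, y 105, z 50 mm: the point that must be level with the index clip along the base's y.
- pinch (a point): Point of the leg end midway between the jaw's outer face and the closed lever's outer face: leg_head x 0, y 85, z 38 mm. Fingers centred here and closing along x push the lever shut against the jaw: jaw face at x -20; lever face at x 32 open, 20 closed.
- lever (a joint): Travel of the sliding cam lever, m: 0 open, 0.012 fully closed; it slides along the leg unit's -x toward the jaw, needs about 3 N and stays where it is left. It rides on the leg.
- lever_tab: Aluminium thumb tab of the cam lever, on the +x side of the leg end, axes as the leg unit; in leg_head's frame with the lever open: x 24 to 32, y 73 to 97, z 18 to 50 mm.
- glue_stick: Bystander: standing glue stick, 25 mm across, 90 mm tall; origin under it.
- charger: Bystander: laptop power brick lying flat, 45 x 105 x 26 mm.
- stapler: Bystander: stapler, 34 x 136 x 50 mm.
Things that resemble listed ones, but are neither listed nor needed, are in the scene too. Leave any white look-alike of the leg_unit alone.

How it is judged:
By the outcome, as a careful person would: the job done as asked, in the order asked, and still so for the second after the job is handed in, while the arm keeps its last pose, push and grip.
It also fails if it takes over 54 s, if anything falls off the work surface, if the arm or the gripper's body presses on something with over 40 N, if the wrist force passes 120 N, or if a joint passes its speed limit or range.

## Working session

There is one attempt and no reset: what is moved stays moved. The work goes in short steps, Python scripts to look and compute and a shell command to move; the robot and the scene stay as the last step left them, time stands still between calls to the robot, and variables do not carry over. Pictures are saved under pics/ and viewed, at most 10 in all, crops included, and the job is handed in when it is done.

```bash
mkdir -p pics; ls; cat > h.py <<'E'
import numpy as np, cv2
from station import *
from scipy.spatial.transform import Rotation as R
def cam(n):
    p=camera_params(n); f=240/np.tan(np.radians(p['vertical_fov']/2)); return p,f,np.array(p['view'])
def ray(n,u,v):
    p,f,V=cam(n); d=np.array([[u-p['cx'],v-p['cy']]],float)/f
    s=d.copy()
    for _ in range(30): s=d/(1+p['k1']*(s**2).sum())
    w=V[:3,:3].T@np.array([s[0,0],s[0,1],1.]); return -V[:3,:3].T@V[:3,3],w/np.linalg.norm(w)
def onz(n,u,v,z):
    o,d=ray(n,u,v); return o+d*(z-o[2])/d[2]
def proj(n,P):
    p,f,V=cam(n); c=V[:3,:3]@np.array(P)+V[:3,3]; s=c[:2]/c[2]; s=s*(1+p['k1']*(s@s)); return s*f+[p['cx'],p['cy']]
def tool(): 
    s=get_state(); return np.array(s['eef_pos']),R.from_euler('xyz',s['ee_rot']).as_matrix()
E
python3 - <<'E'
from h import *
for n in('side','top'):
    cv2.imwrite(f'pics/{n}0.png',grab_frame(n)); p,f,V=cam(n); print(n,p['k1'],f,p['cx'],p['cy'],(-V[:3,:3].T@V[:3,3]).round(3),V[:3,:3].round(2).tolist())
s=get_state();print(s); print(grip_point_offset)
E
```

```text
pics
side 0.011927410920044238 511.95101490520875 323.6012435287232 243.22086950871486 [ 0.22  -1.025  0.8  ] [[0.94, -0.33, -0.01], [-0.22, -0.59, -0.77], [0.25, 0.73, -0.63]]
top -0.00497449469166668 521.0020509770659 320.85961449110323 239.46337717724205 [ 0.385 -0.172  1.157] [[-0.03, -1.0, -0.01], [-1.0, 0.03, -0.09], [0.09, 0.01, -1.0]]
{'t': 0.1, 'q': array([ 1.41409644e+00,  3.59301558e-01,  1.11752773e-02, -2.91584113e-04,
       -1.22411385e+00, -2.88107884e-01]), 'qd': array([ 0.00044474, -0.00069412,  0.00238645,  0.0025206 , -0.00090584,
       -0.00133329]), 'joint_efforts': array([-1.71730015e-03, -5.84162164e+01,  2.93752939e+01,  7.01558724e+00,
        1.02315238e-02, -3.62119977e-05]), 'eef_pos': array([0.2902806 , 0.60891995, 0.2257391 ]), 'ee_rot': array([ 3.14013047e+00, -1.47447882e-04, -4.44906932e-01]), 'force': array([ 0.3742538 , -0.23705064, -0.62404187]), 'moment': array([ 0.01057742, -0.01207972, -0.05586601]), 'gripper_force': 0.0, 'width': 0.08777247820349149}
0.0188
```

View pics/top0.png

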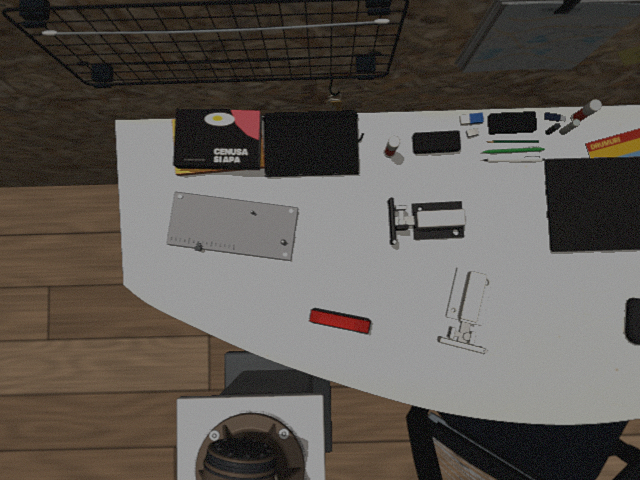

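View pics/side0.png

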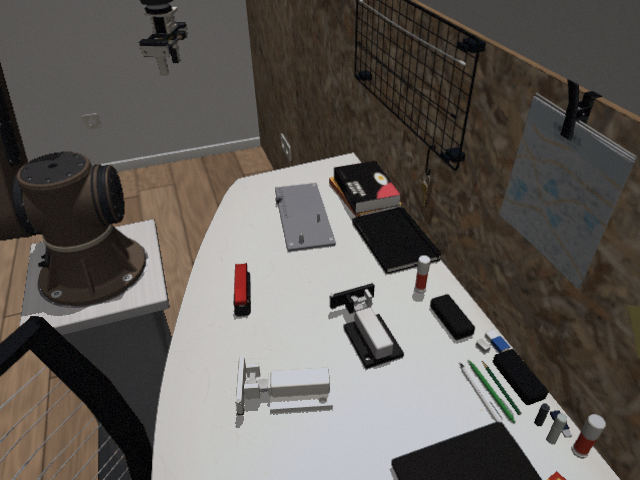

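Candidates for the leg unit are the black-plated unit at top (430,220) / side (370,325) and the white look-alike at top (466,310) / side (285,385). The black foot plate, black crossbar and aluminium sleeve fit the description, so the first is the one meant. I'll confirm with an enlarged crop and measure.

```bash
python3 - <<'E'
from h import *
im=cv2.imread('pics/top0.png')
a=cv2.resize(im[186:266,160:320],None,fx=3.7,fy=3.7,interpolation=cv2.INTER_CUBIC)
b=cv2.resize(im[186:266,370:530],None,fx=3.7,fy=3.7,interpolation=cv2.INTER_CUBIC)
cv2.imwrite('pics/crop0.png',np.vstack([a,b]))
hsv=cv2.cvtColor(im,cv2.COLOR_BGR2HSV);v=im.max(2)
print('plate v',v[226,210],'desk',v[280,250])
def big(m,roi,k=0):
    x0,y0,x1,y1=roi; mm=np.zeros_like(m); mm[y0:y1,x0:x1]=m[y0:y1,x0:x1]
    c=sorted(cv2.findContours(mm,cv2.RETR_EXTERNAL,cv2.CHAIN_APPROX_NONE)[0],key=cv2.contourArea)[-1-k]; return c
t=(int(v[226,210])+int(v[280,250]))//2
c=big((v<t).astype(np.uint8),(155,184,312,266)); r=cv2.minAreaRect(c); print(r)
box=cv2.boxPoints(r); P=[onz('top',*p,.01) for p in box]; print(np.round(P,4), 'centre',onz('top',*r[0],.01).round(4))
print([round(np.linalg.norm(P[i]-P[i-1]),4) for i in range(4)])
d=(v<75).astype(np.uint8)
c=big(d,(375,190,480,260)); r=cv2.minAreaRect(c);print('unit',r)
# foot plate part
c2=c[c[:,0,0]>412]; r=cv2.minAreaRect(c2);print('foot',r); P=[onz('top',*p,.012) for p in cv2.boxPoints(r)];print(np.round(P,4))
c3=c[c[:,0,0]<398]; r=cv2.minAreaRect(c3);print('bar',r); P=[onz('top',*p,.05) for p in cv2.boxPoints(r)];print(np.round(P,4))
E
```

```text
plate v 122 desk 156
((232.48577880859375, 227.1099090576172), (128.3065185546875, 57.4503288269043), 7.3737664222717285)
[[ 0.4807  0.1795  0.01  ]
 [ 0.6081  0.163   0.01  ]
 [ 0.5629 -0.1207  0.01  ]
 [ 0.4367 -0.1015  0.01  ]] centre [0.5217 0.0297 0.01  ]
[np.float64(0.2845), np.float64(0.1284), np.float64(0.2873), np.float64(0.1277)]
unit ((437.2593688964844, 220.18704223632812), (36.15483474731445, 50.93637466430664), 87.1375961303711)
foot ((437.68328857421875, 220.16583251953125), (36.15483474731445, 50.087432861328125), 87.1375961303711)
[[ 0.5635 -0.3693  0.012 ]
 [ 0.566  -0.4804  0.012 ]
 [ 0.4855 -0.4802  0.012 ]
 [ 0.483  -0.3699  0.012 ]]
bar ((0.0, 0.0), (0.0, 0.0), 0.0)
[[1.0445 0.5398 0.05  ]
 [1.0445 0.5398 0.05  ]
 [1.0445 0.5398 0.05  ]
 [1.0445 0.5398 0.05  ]]
```

View pics/crop0.png

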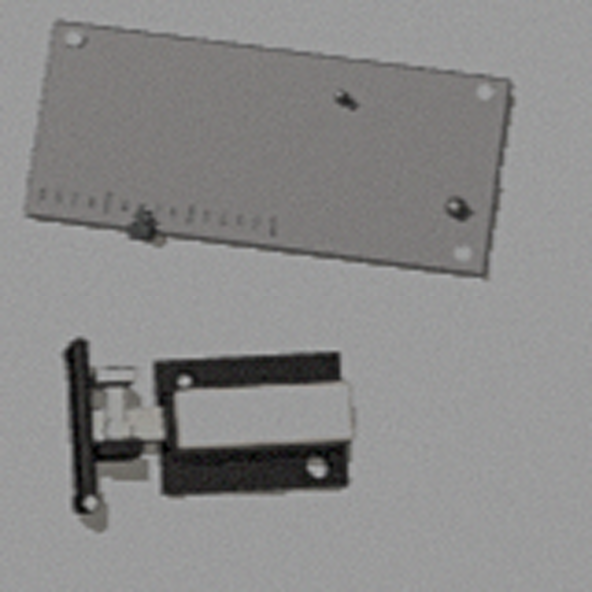

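The crop confirms it: the lower unit is the black-plated one, with its large hole at lower right (−x,−y) and its leg to the left (+y), lying nearly aligned already. The base is above it, with the thick peg at crop (458,207), the thin peg at (346,100) and the clip at (145,222). Next, edge fits for accuracy.

```bash
cat >> h.py <<'E'
def edge(im,n,A,B,z,half=6,N=60,lo=.06,hi=.94,sign=None):
    """fit line near pixel segment A-B: strongest gradient along the normal, robust; returns 2 world pts on plane z"""
    g=cv2.GaussianBlur(im,(0,0),1).mean(2).astype(np.float32); A=np.array(A,float);B=np.array(B,float)
    t=(B-A)/np.linalg.norm(B-A); nn=np.array([-t[1],t[0]]); s=np.arange(-half,half+.01,.25); pts=[]
    for k in np.linspace(lo,hi,N):
        L=A+(B-A)*k+s[:,None]*nn
        pr=cv2.remap(g,L[:,0].astype(np.float32)[None],L[:,1].astype(np.float32)[None],cv2.INTER_LINEAR)[0]
        d=np.gradient(pr); d=np.abs(d) if sign is None else d*sign
        i=d.argmax(); 
        if d[i]>.6: pts.append(L[i])
    pts=np.array(pts,np.float32)
    for _ in range(3):
        vx,vy,x,y=cv2.fitLine(pts,cv2.DIST_HUBER,0,.01,.01).ravel(); r=(pts-[x,y])@np.array([-vy,vx]); pts=pts[np.abs(r)<max(.5,2*np.median(np.abs(r)))]
    p=np.array([x,y]);d=np.array([vx,vy]); q=[p+d*((e-p)@d) for e in (A,B)]
    return [onz(n,*e,z)[:2] for e in q],len(pts)
def inter(l,m):
    a,b=l;c,d=m; k=np.linalg.solve(np.array([b-a,-(d-c)]).T,c-a); return a+k[0]*(b-a)
def ang(l): d=l[1]-l[0]; return np.degrees(np.arctan2(d[1],d[0]))
E
python3 - <<'E'
from h import *
im=cv2.imread('pics/top0.png')
def C(x,y,x0=160,y0=186): return (x0+x/3.7,y0+y/3.7)
def quad(cs,z,nm,D):
    E=[edge(im,'top',cs[i],cs[(i+1)%4],z) for i in range(4)]
    L=[e[0] for e in E]; print(nm,[e[1] for e in E],'ang',[round(ang(l),2) for l in L])
    P=[inter(L[i-1],L[i]) for i in range(4)]; print(np.round(P,4).tolist(),[round(np.linalg.norm(P[i]-P[i-1]),4) for i in range(4)],'mean',np.mean(P,0).round(4))
quad([C(57,22),C(510,80),C(487,277),C(27,215)],.01,'base',0)
o=lambda x,y:C(x,y-296,370)
quad([o(156,362),o(340,352),o(348,487),o(164,494)],.012,'foot',0)
quad([o(175,391),o(350,381),o(353,441),o(178,448)],.046,'sleeve',0)
print('bar ends', onz('top',*o(76,343),.05),onz('top',*o(88,512),.05), 'nose clip',onz('top',*C(146,212),.018))
print('clip',onz('top',*C(146,218),.02))
print('pegs tip',onz('top',*C(458,205),.034),onz('top',*C(345,98),.034))
E
```

```text
base [59, 55, 55, 53] ang [np.float64(-99.11), np.float64(170.52), np.float64(81.03), np.float64(-9.37)]
[[0.6078, 0.1597], [0.563, -0.1197], [0.4423, -0.0995], [0.4864, 0.1797]] [np.float64(0.1231), np.float64(0.2829), np.float64(0.1224), np.float64(0.2827)] mean [0.5249 0.0301]
foot [51, 27, 52, 33] ang [np.float64(-88.44), np.float64(177.46), np.float64(91.69), np.float64(1.13)]
[[0.564, -0.3679], [0.5671, -0.4838], [0.4854, -0.4802], [0.4821, -0.3695]] [np.float64(0.0819), np.float64(0.116), np.float64(0.0818), np.float64(0.1108)] mean [ 0.5247 -0.4253]
sleeve [55, 60, 55, 50] ang [np.float64(-88.83), np.float64(178.14), np.float64(91.42), np.float64(3.99)]
[[0.5414, -0.3722], [0.5436, -0.4772], [0.5093, -0.4761], [0.5067, -0.3747]] [np.float64(0.0348), np.float64(0.105), np.float64(0.0343), np.float64(0.1015)] mean [ 0.5252 -0.4251]
bar ends [ 0.56892954 -0.31773097  0.05      ] [ 0.47043866 -0.32082214  0.05      ] nose clip [0.48696063 0.1014457  0.018     ]
clip [0.48321096 0.10098559 0.02      ]
pegs tip [ 0.48463467 -0.08537957  0.034     ] [ 0.54965046 -0.0201406   0.034     ]
```

```bash
cat >> h.py <<'E'
def rows(P,yawdeg):
    p,M=tool(); T=R.from_euler('xyz',[np.pi,0,np.radians(yawdeg)]).as_matrix()
    print('shift cm',(M.T@(np.array(P)-p)*100).round(2),'turn',R.from_matrix(M.T@T).as_rotvec().round(4))
E
python3 - <<'E'
from h import *
im=cv2.imread('pics/top0.png'); si=cv2.imread('pics/side0.png')
f=lambda i,x,y,w,h,k:cv2.resize(i[y:y+h,x:x+w],None,fx=k,fy=k,interpolation=cv2.INTER_CUBIC)
a=f(im,245,200,48,50,8); b=f(im,184,226,48,50,8); c=f(si,270,180,72,75,8)[:400,:]
c=cv2.resize(si[180:250,270:340],(390,400),interpolation=cv2.INTER_CUBIC)
v=np.hstack([cv2.resize(a,(390,400)),cv2.resize(b,(390,400))])
cv2.imwrite('pics/crop1.png',np.clip(v*1.3,0,255))
for P in((.52,.1,.22),(.5247,-.413,.12)): rows(P,-88.6)
E
```

```text
shift cm [42.64 36.05  0.63] turn [ 1.2000e-03 -9.0000e-04  1.1015e+00]
shift cm [65.14 82.14 10.7 ] turn [ 1.2000e-03 -9.0000e-04  1.1015e+00][ WARN:0@0.432] global loadsave.cpp:1063 imwrite_ Unsupported depth image for selected encoder is fallbacked to CV_8U.
```

View pics/crop1.png

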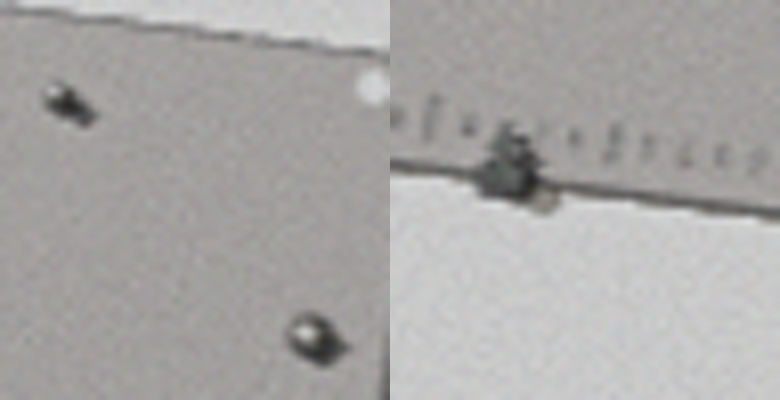

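The left crop shows the thin peg tip at about (58,90), which is image (252,211), and the thick peg tip at about (307,332), which is image (282.5,241). The right crop shows the clip nose at about (512,127), which is image (199,242). Moving to above the unit now.

```bash
python3 -m creep '[[[8.76,7,6,0.1,0,0,0.18],[8.76,14,12,0.2,0,0,0.36],[8.76,21,18,0.3,0,0,0.54],[8.76,28,24,0.4,0,0,0.72],[8.76,35,30,0.5,0,0,0.9],[8.76,42.6,36,0.6,0,0,1.1],[8.76,45,41,0.6,0,0,1.1],[8.76,47,46,1,0,0,1.1],[8.76,50,51,2,0,0,1.1],[8.76,52,56,3,0,0,1.1],[8.76,55,61,4,0,0,1.1],[8.76,57,66,5,0,0,1.1],[8.76,60,71,6,0,0,1.1],[8.76,62,76,7,0,0,1.1],[8.76,64,80,9,0,0,1.1],[8.76,65.1,82.1,10.7,0,0,1.1],[8.76,65.1,82.1,10.7,0,0,1.1],[8.76,65.1,82.1,10.7,0,0,1.1]]]' 30
python3 - <<'E'
from h import *
print('pegs',onz('top',282.3,240.8,.033),onz('top',252,211,.033),'nose',onz('top',199,241.7,.018))
rows((.5247,-.413,.018),-88.6)
E
```

```text
t: 2.35
eef_pos: [0.5229, -0.4148, 0.1164]
ee_rot: [3.138, 0.002, -1.549]
force: [-0.1, 0.6, 0.0]
width: 0.0877
gripper_force: 0.0
pegs [ 0.48612808 -0.0821116   0.033     ] [ 0.55314135 -0.01734125  0.033     ] nose [0.49051446 0.10243804 0.018     ]
shift cm [-0.16 -0.22  9.84] turn [ 0.0038  0.0018 -0.0024]
```

```bash
python3 -m creep '[[[8.76,-0.1,-0.2,3,0,0,0],[8.76,-0.1,-0.2,6,0,0,0],[8.76,-0.1,-0.2,8,0,0,0],[8.76,-0.1,-0.2,9.7,0,0,0],[8.76,-0.1,-0.2,9.7,0,0,0]]]'
python3 - <<'E'
from h import *
rows((.5247,-.413,.018),-88.6)
E
```

```text
t: 2.98
eef_pos: [0.5261, -0.4102, 0.0213]
ee_rot: [3.139, 0.001, -1.545]
force: [-0.2, 0.6, 0.1]
width: 0.0875
gripper_force: 0.0
shift cm [0.28 0.15 0.33] turn [0.0022 0.0011 0.0018]
```

```bash
python3 -m creep '[[[8.76,0.2,0.1,0.2,0,0,0],[3,0.2,0.1,0.2,0,0,0],[3,0.2,0.1,0.2,0,0,0],[3,0.2,0.1,0.2,0,0,0],[3,0.2,0.1,0.2,0,0,0],[3,0.2,0.1,0.2,0,0,0],[3,0.2,0.1,0.2,0,0,0]]]' 45
python3 -c "
from h import *
for i in range(3):
  print(get_state()['eef_pos'],get_state()['width'])"
```

```text
t: 3.85
eef_pos: [0.5246, -0.4128, 0.0205]
ee_rot: [3.139, 0.001, -1.545]
force: [-4.5, 0.0, 3.8]
width: 0.0355
gripper_force: 45.0
[ 0.52462063 -0.41278835  0.02047807] 0.03545010630708616
[ 0.52462063 -0.41278835  0.02047807] 0.03545010630708616
[ 0.52462063 -0.41278835  0.02047807] 0.03545010630708616
```

```bash
python3 -m creep '[[[3,0,0,-2,0,0,0],[3,0,0,-5,0,0,0],[3,0,0,-8,0,0,0],[3,0,0,-8,0,0,0]]]'
python3 - <<'E'
from h import *
rows((.5217,-.0368,.0855),-99.1)
E
```

```text
t: 4.35
eef_pos: [0.5269, -0.4132, 0.1018]
ee_rot: [-3.139, -0.001, -1.545]
force: [0.5, 0.2, -8.6]
width: 0.0357
gripper_force: 45.0
shift cm [-37.64  -0.45   1.59] turn [-0.0031 -0.0008  0.1848]
```

```bash
python3 -m creep '[[[3,-4,0,0,0,0,0.02],[3,-9,0,0,0,0,0.05],[3,-14,0,0,0,0,0.08],[3,-19,-0.1,0,0,0,0.11],[3,-24,-0.2,0,0,0,0.14],[3,-29,-0.3,0,0,0,0.17],[3,-33,-0.4,0.5,0,0,0.185],[3,-36,-0.4,1,0,0,0.185],[3,-37.6,-0.4,1.6,0,0,0.185],[3,-37.6,-0.4,1.6,0,0,0.185],[3,-37.6,-0.4,1.6,0,0,0.185],[3,-37.6,-0.4,1.6,0,0,0.185]]]'
python3 - <<'E'
from h import *
rows((.5217,-.0368,.0855),-99.1)
a=grab_frame('top');b=grab_frame('side')
cv2.imwrite('pics/top1.png',a);cv2.imwrite('pics/side1.png',b)
f=lambda i,x,y,w,h:cv2.resize(i[y:y+h,x:x+w],(395,400),interpolation=cv2.INTER_CUBIC)
cv2.imwrite('pics/c2.png',np.hstack([f(a,175,170,140,140),f(b,255,160,110,110)]))
E
```

```text
t: 5.85
eef_pos: [0.52, -0.0377, 0.0844]
ee_rot: [3.141, -0.0, -1.731]
force: [-0.2, -0.6, -7.8]
width: 0.0358
gripper_force: 45.0
shift cm [-0.12 -0.15 -0.11] turn [ 0.0002 -0.0001 -0.0013]
```

View pics/c2.png

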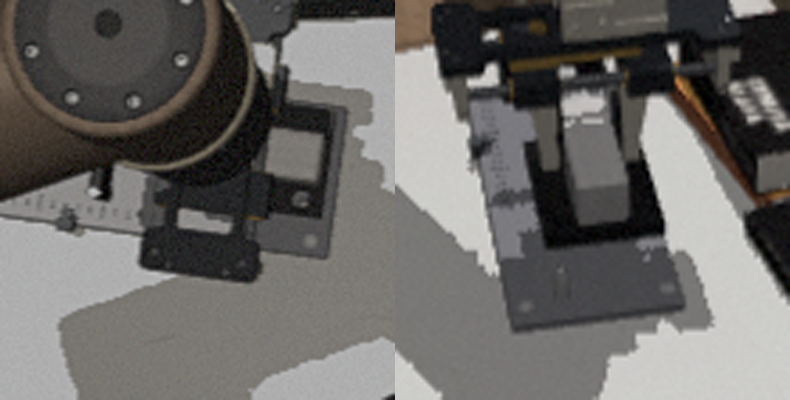

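The left crop shows the foot's rear part, with the big hole at about (300,198), which is image (281.4,239.3). The right crop shows the unit held level and square above the base, with the thick peg visible at (563,280). Comparing the hole with the peg numerically.

```bash
python3 - <<'E'
from h import *
a=cv2.imread('pics/top1.png')
p,M=tool(); th=p[2]-.0205
print(a[232:248,274:290].mean(2).astype(int))
print('hole',onz('top',281.4-.4,239.3-.4,th+.012))
y=np.radians(-9.1); Rz=np.array([[np.cos(y),-np.sin(y)],[np.sin(y),np.cos(y)]])
print('hole by kinematics',p[:2]+Rz@np.array([-.028,-.038-.0124]),'peg .4861 -.0821', 'exp px',proj('top',(.4861,-.0821,th+.012)))
E
```

```text
[[ 55  60  68  75  86  87  91 102  99 100 105 107 104  72  42  29]
 [ 34  36  44  51  43  50  56  55  55  62  68  79  73  51  41  28]
 [ 27  27  22  28  27  30  27  41  37  45  47  46  49  49  28  27]
 [ 28  31  30  27  19  30  21  28  18  25  23  35  38  31  32  20]
 [ 33  29  19  23  27  29  32  29  24  27  26  26  25  24  28  31]
 [ 31  28  21  29  27  40  72  85  82  68  42  26  27  28  29  30]
 [ 29  31  23  32  28  71  83  82  82  81  56  29  32  25  31  31]
 [ 30  27  27  23  56  75  84  70  69  64  38  42  28  29  27  39]
 [ 27  28  26  24  45  77  72  65  73  65  37  27  27  33  34  37]
 [ 29  39  25  24  46  74  71  83 108  94  49  17  22  31  27  39]
 [ 24  22  34  33  24  33  43  53  66  43  31  34  22  27  21  57]
 [ 28  33  32  32  20  19  20  15  18  25  27  32  37  32  33  57]
 [ 36  39  30  31  30  37  22  25  25  14  35  33  26  28  21  66]
 [ 80  80  71  66  64  57  48  43  39  34  32  37  24  31  18  72]
 [ 83  83  85  78  83  81  83  81  84  82  69  65  58  49  49  72]
 [ 78  79  77  77  79  80  85  78  78  85  80  84  77  80  80  81]]
hole [ 0.48632026 -0.08294388  0.07609373]
hole by kinematics [ 0.48446167 -0.08293399] peg .4861 -.0821 exp px [280.59775999 239.01622566]
```

```bash
python3 -m creep '[[[3,-0.1,-0.05,1,0,0,0],[3,-0.1,-0.05,2,0,0,0],[3,-0.1,-0.05,2.8,0,0,0],[3,-0.1,-0.05,3.3,0,0,0],[3,-0.1,-0.05,3.6,0,0,0],[3,-0.1,-0.05,3.8,0,0,0],[3,-0.1,-0.05,3.8,0,0,0]]]'
python3 - <<'E'
from h import *
print(get_state()['moment'].round(2))
E
```

```text
t: 6.82
eef_pos: [0.5205, -0.0361, 0.0465]
ee_rot: [3.141, -0.0, -1.73]
force: [-0.7, -0.8, -7.4]
width: 0.0354
gripper_force: 45.0
[-0.07  0.26  0.04]
```

```bash
python3 -m creep '[[[3,0,0,0.3,0,0,0],[3,0,0,0.5,0,0,0],[3,0,0,0.5,0,0,0]]]'; python3 -m creep '[[[3,0,0,0.25,0,0,0],[3,0,0,0.5,0,0,0],[3,0,0,0.5,0,0,0]]]'
```

```text
t: 7.2
eef_pos: [0.52, -0.0363, 0.0411]
ee_rot: [3.14, -0.001, -1.73]
force: [-3.5, -2.5, -9.1]
width: 0.0356
gripper_force: 45.0
t: 7.58
eef_pos: [0.5199, -0.0363, 0.0361]
ee_rot: [3.14, -0.001, -1.73]
force: [-4.0, -2.9, -9.3]
width: 0.0357
gripper_force: 45.0
```

```bash
python3 -m creep '[[[3,0.02,0.03,0.25,0,0,0],[3,0.02,0.03,0.45,0,0,0],[3,0.02,0.03,0.6,0,0,0],[3,0.02,0.03,0.6,0,0,0]]]'
```

```text
t: 8.07
eef_pos: [0.5199, -0.0364, 0.0305]
ee_rot: [3.141, -0.0, -1.73]
force: [-4.4, -3.6, -5.8]
width: 0.036
gripper_force: 45.0
```

```bash
python3 -m creep '[[[3,0.05,0.05,0.1,0,0,0],[3,0.05,0.05,0.2,0,0,0],[3,0.05,0.05,0.2,0,0,0]]]'
```

```text
t: 8.45
eef_pos: [0.52, -0.0365, 0.0304]
ee_rot: [-3.141, -0.0, -1.729]
force: [-10.7, 0.2, 15.2]
width: 0.036
gripper_force: 45.0
```

```bash
python3 -m creep '[[[8.76,0,0,-0.2,0,0,0],[8.76,0,0,-0.2,0,0,0],[8.76,0,0,-0.2,0,0,0],[8.76,0,0,-0.2,0,0,0],[8.76,0,0,-2,0,0,0],[8.76,0,0,-5,0,0,0],[8.76,0,0,-9,0,0,0],[8.76,0,0,-13,0,0,0],[8.76,8,0,-17,0,0,0],[8.76,14,0,-17,0,0,0],[8.76,20,0,-17,0,0,0],[8.76,20,0,-17,0,0,0],[8.76,20,0,-17,0,0,0]]]'
python3 - <<'E'
from h import *
a=grab_frame('top');b=grab_frame('side')
cv2.imwrite('pics/top2.png',a);cv2.imwrite('pics/side2.png',b)
f=lambda i,x,y,w,h:cv2.resize(i[y:y+h,x:x+w],(395,400),interpolation=cv2.INTER_CUBIC)
cv2.imwrite('pics/c3.png',np.hstack([f(a,165,180,140,140),f(b,255,160,110,110)]))
E
```

```text
t: 10.07
eef_pos: [0.4878, -0.2355, 0.1984]
ee_rot: [3.141, -0.0, -1.733]
force: [0.0, 0.2, -0.3]
width: 0.0877
gripper_force: 0.0
```

View pics/c3.png

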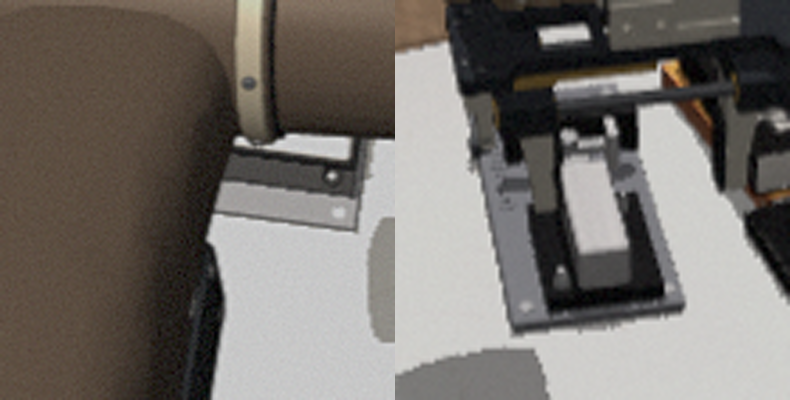

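The side crop shows the unit seated, with the big peg through its hole at (562,278). The arm hides the clip from above, so I'll swing clear briefly and measure pointer against clip in one picture.

```bash
python3 -m creep '[[[8.76,6,0,0,0,0,0],[8.76,12,0,0,0,0,0],[8.76,18,0,0,0,0,0],[8.76,24,0,0,0,0,0],[8.76,24,0,0,0,0,0]]]'
python3 - <<'E'
from h import *
a=np.mean([grab_frame('top').astype(float) for _ in range(6)],0); b=np.mean([grab_frame('side').astype(float) for _ in range(6)],0)
a=a.round().astype(np.uint8); b=b.round().astype(np.uint8)
cv2.imwrite('pics/top3.png',a);cv2.imwrite('pics/side3.png',b)
f=lambda i,x,y,w,h:np.clip(cv2.resize(i[y:y+h,x:x+w],(400,400),interpolation=cv2.INTER_CUBIC)*1.4,0,255).astype(np.uint8)
cv2.imwrite('pics/c4.png',np.hstack([f(a,180,210,50,50),f(b,265,185,50,50)]))
E
```

```text
t: 10.8
eef_pos: [0.4497, -0.4733, 0.1973]
ee_rot: [3.14, 0.0, -1.732]
force: [0.1, 0.9, -1.0]
width: 0.0876
gripper_force: 0.0
```

View pics/c4.png

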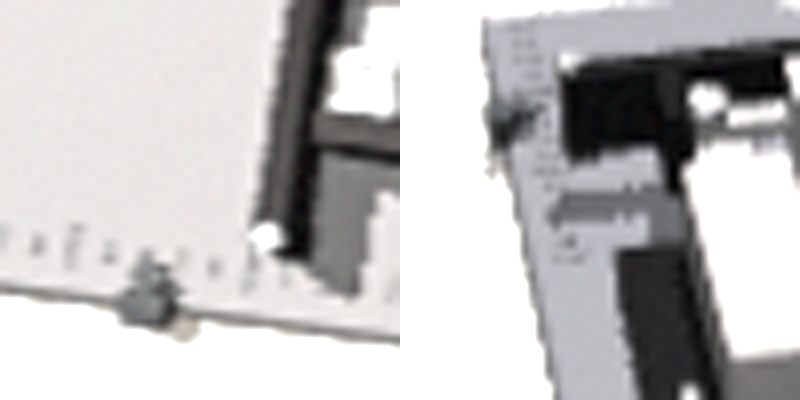

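The left (top) crop shows the white pointer nib at (266,238), image (212.8,239.3), and the clip nose at (152,255), image (198.6,241.4). The right (side) crop shows the nib at (570,60), image (285.8,192.1), and the nose at (543,113), image (282.5,198.7).

```bash
python3 - <<'E'
from h import *
a=cv2.imread('pics/top3.png')
y=np.radians(-9.1); u=np.array([[np.cos(y),np.sin(y)],[-np.sin(y),np.cos(y)]]); O=np.array([.5331,.0349])
g=a.min(2).astype(float)
w=np.clip(g[235:244,208:218]-150,0,None)
def tri(t,s):
    (o1,d1),(o2,d2)=ray('top',*t),ray('side',*s)
    k=np.linalg.lstsq(np.array([d1,-d2]).T,o2-o1,rcond=None)[0]; A,B=o1+k[0]*d1,o2+k[1]*d2; return (A+B)/2,np.linalg.norm(A-B)
for n,t,s,z in(('nib',(212.8,239.3),(285.8,192.1),.060),('nose',(198.6,241.4),(282.5,198.7),.018)):
    P=onz('top',*t,z); S=onz('side',*s,z); T,e=tri(t,s)
    for q in(P,S,T): print(n,q.round(4),'base mm',(u@(q[:2]-O)*1000).round(1))
    print(e)
# scale check along the -x edge: clip body centre
print(onz('top',180+150/8-.44,210+290/8-.44,.02))
print(a[236:246,190:206].mean(2).astype(int))
E
```

```text
nib [0.4909 0.063  0.06  ] base mm [-46.1  21. ]
nib [0.4896 0.0626 0.06  ] base mm [-47.4  20.5]
nib [0.4904 0.0632 0.0595] base mm [-46.7  21.2]
0.0012793585721606823
nose [0.4912 0.1033 0.018 ] base mm [-52.2  60.9]
nose [0.4875 0.0966 0.018 ] base mm [-54.8  53.8]
nose [0.4907 0.105  0.0121] base mm [-53.   62.5]
0.002233355307835654
[0.48131837 0.10352472 0.02      ]
[[165 165 165 165 164 166 165 166 165 166 166 164 167 164 164 164]
 [163 166 166 165 164 165 165 165 165 165 165 165 164 165 167 165]
 [146 164 166 165 165 165 165 166 166 165 165 166 165 164 164 166]
 [157 166 164 163 164 165 165 166 166 165 165 164 167 165 166 164]
 [159 166 165 146 153 166 167 165 164 165 165 166 164 164 167 164]
 [166 167 162 142 152 166 167 145 130 154 168 167 147 153 164 167]
 [165 165 155 123 144 167 165 130 110 145 164 165 145 154 165 164]
 [165 166 166 164 166 165 143 110 101  91  88 131 149 159 165 163]
 [167 165 165 167 168 160 125  99  98 115  95 134 158 163 166 164]
 [166 167 167 168 168 166 137 108  97  91  68  86 140 166 167 167]]
```

```bash
python3 - <<'E'
from h import *
a=cv2.imread('pics/top3.png'); print('cols 190..')
print(a[240:254,190:208].mean(2).astype(int))
y=np.radians(-9.1); u=np.array([[np.cos(y),np.sin(y)],[-np.sin(y),np.cos(y)]]); O=np.array([.5331,.0349])
for by in(56,58,60,62): 
    W=lambda x,yy,z: np.append(O+u.T@np.array([x,yy])/1000,z/1000)
    print(by,[proj('top',W(*q)).round(1).tolist() for q in((-53,by,18),(-60,by-7,20),(-60,by+7,20),(-70,by-7,20),(-70,by+7,20))])
    print('   side',[proj('side',W(*q)).round(1).tolist() for q in((-53,by,18),(-60,by-7,20),(-60,by+7,20),(-70,by-7,20),(-70,by+7,20))])
b=cv2.imread('pics/side3.png'); print('side rows 194.. cols 272..'); print(b[194:208,272:288].mean(2).astype(int))
E
```

```text
cols 190..
[[159 166 165 146 153 166 167 165 164 165 165 166 164 164 167 164 165 165]
 [166 167 162 142 152 166 167 145 130 154 168 167 147 153 164 167 163 165]
 [165 165 155 123 144 167 165 130 110 145 164 165 145 154 165 164 145 151]
 [165 166 166 164 166 165 143 110 101  91  88 131 149 159 165 163 129 143]
 [167 165 165 167 168 160 125  99  98 115  95 134 158 163 166 164 143 152]
 [166 167 167 168 168 166 137 108  97  91  68  86 140 166 167 167 164 165]
 [148 155 164 168 154 120  85  93  90  66  61  78 104 147 166 165 165 165]
 [104 100 101 110 104  93  92  94  97  99  74  65 142 170 167 166 166 166]
 [209 174 144 130 103  86  88  90  95  98  66  38  86 121 141 147 156 162]
 [211 211 210 211 164  99  82  86  88  84  52  51  95  98  87  98  96  98]
 [207 208 211 212 182 129 102  92  73  68  55  91 129 133 132 182 174 144]
 [206 208 208 209 209 210 212 211 177 134 125 131 135 134 140 189 212 210]
 [206 206 207 208 208 210 210 213 212 212 209 177 146 146 184 207 211 210]
 [207 206 206 207 206 206 206 208 208 211 211 210 208 208 210 208 209 207]]
56 [[200.8, 242.1], [203.2, 245.5], [1
[... 919 characters left out ...]
 114 120 128 115  38   8   7]
 [220 220 220 139  86  80  80  72  73  87  79 114 135  45  11   8]
 [221 220 220 132  77  72  71  35  48  50 109 124 135  44  11   8]
 [220 220 220 147  61  41  36  33  61  79 121 110 133  44  11  11]
 [220 220 220 191  68  29  30  50  77  89 129 128 129  47  14  10]
 [220 219 220 220  80  31  36  82  99 117 125 118 117  53  15  12]
 [220 220 220 204  89  61  66 133 136 134 130 133 129  65  21  12]
 [220 220 220 170 117 110  94 133 135 136 119 124 118  98  41  27]
 [220 221 220 203 139 129  90 127 135 132 127 128 127 132  78  81]
 [220 220 221 170 134 156 104 124 135 126 110 116 111 125 119 135]
 [221 220 220 220 169 210 131 119 136 135 137 126 131 131 136 136]]
```

```bash
python3 - <<'E'
from h import *
rows((.5313,.0342,.11),-99.1);rows((.5313,.0342,.029),-99.1)
E
```

```text
shift cm [-5.113e+01 -2.000e-02  8.870e+00] turn [-0.0004 -0.0001  0.0005]
shift cm [-5.113e+01 -2.000e-02  1.697e+01] turn [-0.0004 -0.0001  0.0005]
```

```bash
python3 -m creep '[[[8.2,-6,0,0,0,0,0],[8.2,-12,0,0,0,0,0],[8.2,-18,0,0,0,0,0],[8.2,-24,0,0,0,0,0],[8.2,-30,0,0.5,0,0,0],[8.2,-36,0,2,0,0,0],[8.2,-42,0,4,0,0,0],[8.2,-47,0,6,0,0,0],[8.2,-50,0,8,0,0,0],[8.2,-51.1,0,8.8,0,0,0],[8.2,-51.1,0,8.8,0,0,0],[8.2,-51.1,0,8.8,0,0,0],[8.2,-51.1,0,8.8,0,0,0]]]' 12
python3 - <<'E'
from h import *
rows((.5313,.0342,.029),-99.1)
E
```

```text
t: 13.02
eef_pos: [0.5314, 0.0327, 0.1113]
ee_rot: [-3.141, 0.001, -1.731]
force: [0.2, 0.1, -0.2]
width: 0.0821
gripper_force: 0.0
shift cm [-0.14  0.04  8.23] turn [-0.001   0.0006 -0.0014]
```

```bash
python3 -m creep '[[[8,-0.1,0,2.5,0,0,0],[8,-0.1,0,4.5,0,0,0],[8,-0.1,0,6,0,0,0],[8,-0.1,0,7,0,0,0],[8,-0.1,0,7.8,0,0,0],[8,-0.1,0,8.2,0,0,0],[8,-0.1,0,8.2,0,0,0]]]'
python3 - <<'E'
from h import *
b=grab_frame('side'); cv2.imwrite('pics/side4.png',b)
cv2.imwrite('pics/c5.png',np.clip(cv2.resize(b[160:250,250:360],(733,600),interpolation=cv2.INTER_CUBIC)*1.3,0,255).astype(np.uint8))
E
```

```text
t: 13.9
eef_pos: [0.5313, 0.0345, 0.0286]
ee_rot: [3.142, -0.0, -1.73]
force: [-0.5, -0.7, -0.5]
width: 0.0802
gripper_force: 0.0
```

View pics/c5.png

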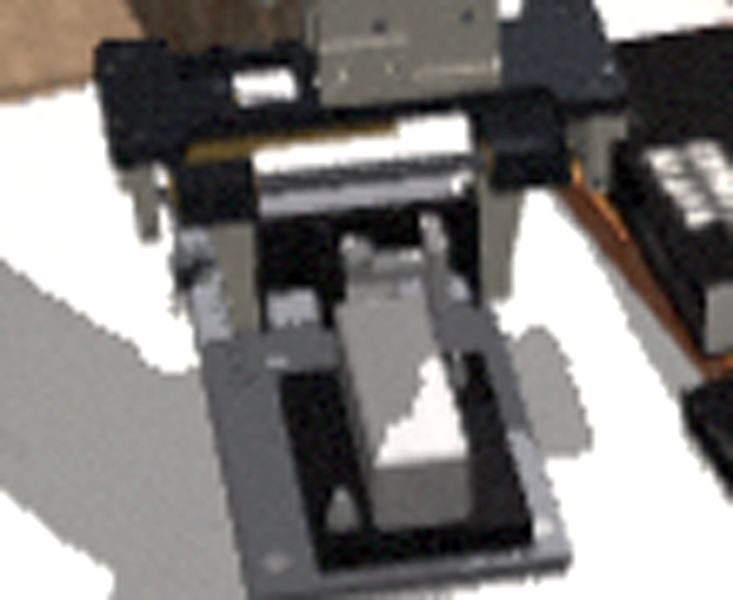

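The fingers straddle jaw (crop 350,255) and lever (430,235) in front of the black crossbar. Next I feel for contact with the crossbar.

```bash
python3 -m creep '[[[7.4,-0.2,0,0,0,0,0],[7.4,-0.4,0,0,0,0,0],[7.4,-0.4,0,0,0,0,0]]]'; python3 -m creep '[[[7.4,-0.1,0,0,0,0,0],[7.4,-0.2,0,0,0,0,0],[7.4,-0.2,0,0,0,0,0]]]';  python3 -m creep '[[[7.4,-0.1,0,0,0,0,0],[7.4,-0.2,0,0,0,0,0],[7.4,-0.2,0,0,0,0,0]]]'; python3 -m creep '[[[7.4,-0.2,0,0,0,0,0],[7.4,-0.4,0,0,0,0,0],[7.4,-0.4,0,0,0,0,0]]]'
```

```text
t: 14.32
eef_pos: [0.532, 0.0387, 0.0287]
ee_rot: [-3.141, 0.0, -1.73]
force: [-0.2, -0.1, 0.2]
width: 0.0739
gripper_force: 0.0
t: 14.7
eef_pos: [0.5321, 0.0403, 0.0286]
ee_rot: [3.141, -0.0, -1.73]
force: [-0.6, -1.2, 0.2]
width: 0.0742
gripper_force: 1.0
t: 15.08
eef_pos: [0.5325, 0.0424, 0.0286]
ee_rot: [3.142, -0.0, -1.73]
force: [-0.5, -2.0, 1.5]
width: 0.0738
gripper_force: 1.0
t: 15.45
eef_pos: [0.5332, 0.0466, 0.0285]
ee_rot: [3.142, 0.0, -1.73]
force: [-1.6, -1.7, 0.7]
width: 0.0744
gripper_force: 0.9
```

```bash
python3 -m creep '[[[7.4,-0.6,0,0,0,0,0],[7.4,-1.2,0,0,0,0,0],[7.4,-1.8,0,0,0,0,0],[7.4,-2.4,0,0,0,0,0],[7.4,-2.9,0,0,0,0,0],[7.4,-3.3,0,0,0,0,0],[7.4,-3.3,0,0,0,0,0],[7.4,-3.3,0,0,0,0,0]]]'
python3 - <<'E'
from h import *
a=np.mean([grab_frame('top').astype(float) for _ in range(4)],0); b=np.mean([grab_frame('side').astype(float) for _ in range(4)],0)
cv2.imwrite('pics/top5.png',a);cv2.imwrite('pics/side5.png',b)
f=lambda i,x,y,w,h:np.clip(cv2.resize(i[y:y+h,x:x+w],(400,400),interpolation=cv2.INTER_CUBIC)*1.4,0,255).astype(np.uint8)
cv2.imwrite('pics/c6.png',np.hstack([f(a,165,180,100,100),f(b,260,165,60,60)]))
E
```

```text
t: 16.45
eef_pos: [0.5383, 0.079, 0.0285]
ee_rot: [3.142, 0.0, -1.73]
force: [-0.8, -2.5, 0.1]
width: 0.0737
gripper_force: 1.0[ WARN:0@6.159] global loadsave.cpp:1063 imwrite_ Unsupported depth image for selected encoder is fallbacked to CV_8U.
```

View pics/c6.png

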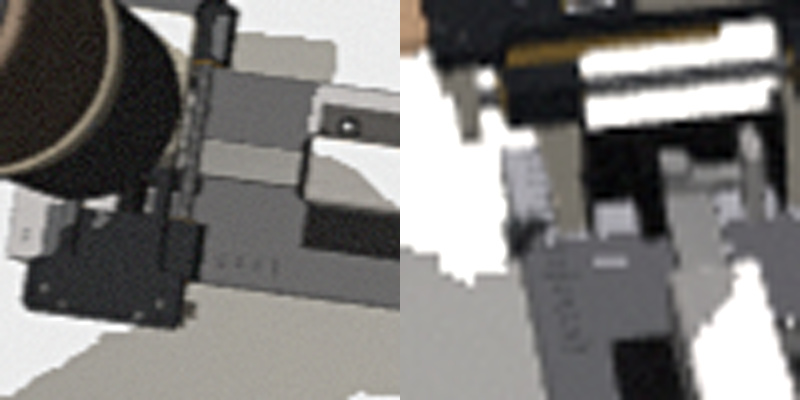

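The nib is hidden by the gripper in both views. The crossbar's lower front edge is visible in the side view at crop (612,205), image about (291.8,196), so I'll measure that against its leg-in position.

```bash
python3 - <<'E'
from h import *
y=np.radians(-9.1); u=np.array([[np.cos(y),np.sin(y)],[-np.sin(y),np.cos(y)]]); O=np.array([.5331,.0349])
for n,r0,r1 in(('side3',192,212),('side5',184,204)):
    b=cv2.imread(f'pics/{n}.png').mean(2)
    for c in range(289,297):
        col=b[r0:r1,c]; d=np.diff(col); k=d.argmax(); 
        lo,hi=col[max(k-2,0)],col[min(k+3,len(col)-1)]; mid=(lo+hi)/2
        j=next(i for i in range(max(k-2,0),len(col)-1) if col[i]<=mid<col[i+1]); rr=r0+j+(mid-col[j])/(col[j+1]-col[j])
        print(n,c,rr.round(2),int(lo),int(hi),(u@(onz('side',c,rr,.026)[:2]-O)*1000).round(1))
print('exp',[ (proj('side',np.append(O+u.T@np.array([-.025,.015+e]),.026))).round(2).tolist() for e in(0,.04)])
E
```

```text
side3 289 204.62 11 137 [-42.2  11.1]
side3 290 203.63 7 136 [-39.   15.1]
side3 291 203.59 10 135 [-36.4  14.7]
side3 292 203.6 10 135 [-33.8  14.2]
side3 293 203.3 7 136 [-31.  15.]
side3 294 202.99 11 134 [-28.2  15.9]
side3 295 202.94 10 136 [-25.6  15.6]
side3 296 202.97 11 135 [-23.  15.]
side5 289 194.98 5 90 [-36.3  56.1]
side5 290 194.95 7 120 [-33.6  55.7]
side5 291 194.93 4 122 [-31.   55.2]
side5 292 194.81 6 121 [-28.2  55.3]
side5 293 194.85 8 122 [-25.6  54.5]
side5 294 194.63 10 122 [-22.8  55. ]
side5 295 195.73 7 80 [-20.9  49.2]
side5 296 200.45 24 70 [-21.4  26.6]
exp [[295.26, 203.04], [293.2, 194.73]]
```

The crossbar edge has moved from base y 15.1 to 55.2, so the leg is out about 40.1 mm and the mark is at about 40.1. The leg is at the mark, so I close the lever.

```bash
python3 -m creep '[[[6.5,0,0,0,0,0,0],[5.5,0,0,0,0,0,0],[4.5,0,0,0,0,0,0],[3.5,0,0,0,0,0,0],[3.5,0,0,0,0,0,0],[3.5,0,0,0,0,0,0],[3.5,0,0,0,0,0,0],[3.5,0,0,0,0,0,0]]]' 25
python3 - <<'E'
from h import *
b=np.mean([grab_frame('side').astype(float) for _ in range(4)],0)
a=grab_frame('top'); cv2.imwrite('pics/top6.png',a)
b=b.round().astype(np.uint8);cv2.imwrite('pics/side6.png',b)
y=np.radians(-9.1); u=np.array([[np.cos(y),np.sin(y)],[-np.sin(y),np.cos(y)]]); O=np.array([.5331,.0349])
g=b.mean(2); print(g[184:202,288:312].astype(int))
cv2.imwrite('pics/c7.png',np.clip(cv2.resize(b[165:225,260:340],(800,600),interpolation=cv2.INTER_CUBIC)*1.4,0,255).astype(np.uint8))
E
```

```text
t: 17.85
eef_pos: [0.5383, 0.079, 0.0286]
ee_rot: [3.142, 0.0, -1.73]
force: [-0.0, -1.9, 2.6]
width: 0.0396
gripper_force: 26.6
[[ 82  81  79  80  79  53  23  15  14  11  13  17  15  18  15  10  12  13
   41  61  64  23  10  44]
 [ 79  81  79  80  81  49  16  13  14   6  12  12   6  11   9   9  10   5
   69 108 113  43  15  42]
 [ 79  82  80  80  80  56  20  14  13  13   6   7   8  11   9   9  11   7
   43 106 111  73  22  47]
 [ 78  80  81  81  79  65  20  12  12  14   5   2   7   8  12   8   8   8
   30 102 110 103  33  47]
 [ 77  81  80  79  80  67  21  12  11  14  13  20  10   9   7  11   7   7
   31  90 112 112  42  47]
 [ 67  79  81  79  81  61  18  13  10  12  12  39  20  20  29  26  44  39
   48  69 107 104  48  45]
 [ 37  77  82  80  80  52  21  19  15  12  11  44  62  63  69  71  86  81
   85  62  74  76  39  41]
 [ 24  79  80  81  82  55  27  30  10  11   5  63  98  99  97  98  95  94
   94  62  75  75  42  39]
 [ 18  77  79  82  81  62  23  31  11   9   7  64  88  90  85  84  78  76
   77  60  75  74  44  40]
 [ 17  74  80  81  81  76  30  19   8   5   8  34  67  69  68  71  72  74
   67  59  73  74  45  30]
 [ 12  63  80  80  81  82  30  11   8   8  11  36  84  87  86  90  91  95
   83  56  72  74  48  31]
 [ 48  72  79  80  81  80  36  13   9   5   8  40  96  99  98  98  96  96
  106  55  73  73  48  35]
 [ 99  96  81  81  82  80  39  15   7   7  12  28  95  98  99  97  96  97
   99  54  72  74  57  49]
 [121 103  81  79  79  78  38  11   6   7   7  17  92  99  98  98  97  97
   98  71  72  75  63  66]
 [121 116  89  83  83  86  50  26   7   9   6  14  83  98  99  98  97  98
   98  87  71  75  73  71]
 [122 112 105  90  87  97  73  54  15   7   9  13  59  99  98  98  98  98
   98  99  65  63  70  72]
 [110  74 108  76  72  70  71  71  34  20  28  42  49  97 100 100  99  98
  100 101  65  71  70  71]
 [ 72  72  70  72  71  71  71  70  62  52  59  70  56  92  99  99  99  98
   99  99  90  73  70  71]]
```

View pics/c7.png

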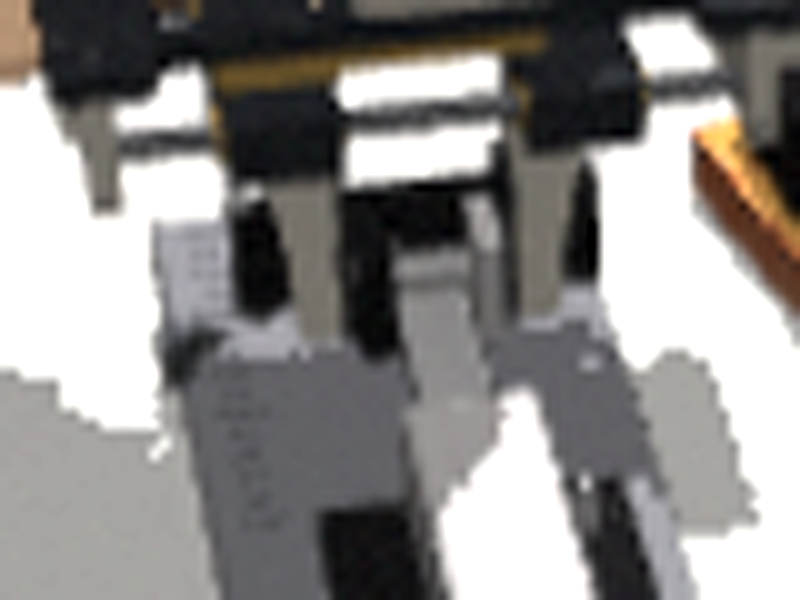

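The lever is closed: the pinch width of 39.6 mm matches jaw plus closed lever. The nib now shows at crop (252,190), which is image (284.8,183.4), so I check it against the leg-in nib seen from the same camera.

```bash
python3 - <<'E'
from h import *
y=np.radians(-9.1); u=np.array([[np.cos(y),np.sin(y)],[-np.sin(y),np.cos(y)]]); O=np.array([.5331,.0349])
for n,(x0,y0) in(('side3',(283,190)),('side6',(282,181))):
    g=cv2.imread(f'pics/{n}.png').mean(2); w=g[y0:y0+5,x0:x0+6]; print(w.astype(int))
b=cv2.imread('pics/side6.png').mean(2)
for c in(285,286,287,288):
    col=b[186:202,c]; k=np.diff(col).argmax(); mid=(10+col[min(k+3,15)])/2
    j=next(i for i in range(15) if col[i]<=mid<col[i+1] and i>=k-2); r=186+j+(mid-col[j])/(col[j+1]-col[j]); print(c,r.round(2),(u@(onz('side',c,r,.026)[:2]-O)*1000).round(1))
for p in((285.8,192.1),(284.8,183.4)): print((u@(onz('side',*p,.06)[:2]-O)*1000).round(1))
for e in(0,.039,.04,.041): print(e,proj('side',np.append(O+u.T@np.array([-.048,.020+e]),.06)).round(2))
E
```

```text
[[136 136 135 136 135 136]
 [135 132 155 150 142 130]
 [133 120 183 166 139  96]
 [135 110 138 118  56  31]
 [134  96  52  60  28  24]]
[[ 76  23  13  14  15  14]
 [118  36  15  15  12  23]
 [130  56  69  86  50  50]
 [144  87 111 131  75  79]
 [109  79  72  37  19  74]]
285 196.57 [-47.8  50.7]
286 196.62 [-45.2  49.9]
287 195.9 [-42.2  52.8]
288 195.34 [-39.2  54.9]
[-47.4  20.5]
[-44.8  62.5]
0 [285.59 192.23]
0.039 [283.76 184.23]
0.04 [283.71 184.03]
0.041 [283.67 183.83]
```

```bash
python3 -c "
from station import *
print(job_done())"
```

```text
the job is handed in; nothing more can be done
None
```

I handed the job in with the leg unit seated on both pegs, the leg pulled out about 40 mm so the pointer is at the index clip to within about 1 mm by my camera estimate, and the lever closed only after that, with the gripper still pinching both (39.6 mm between fingers, against 40 mm for fully closed).

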